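Hold the set-screw collar on the flat of a transformer's D-shaft

TASK

Pinch the bare shaft on top of the variable transformer so that a finger lies on its flat, and turn it until its pointer lines up with the raised mark on the dial. Then let go of the shaft, take the collar with the set screw, fit it over the shaft with its screw side on the flat and push it all the way down onto the hub, with the pointer still on the mark. Finish while holding: keep the collar gripped and pressed down, ready for its screw to be tightened, and leave everything else on the bench where it is.

Things in the scene. Friction and masses are not known exactly. Their poses are not given: they have to be found in the camera images.
- variac: Variable transformer, a grey box 130 x 130 x 95 mm fixed to the bench, with a round aluminium dial plate (124 mm across) on top whose face is 100 mm above the bench. Origin: centre of its underside, on the bench; the shaft's axis is vertical through this point. Its own +x points from the axis to the raised mark.
- mark (a point): Inner end of the raised mark: a dark bar 14 mm long, 5 mm wide, 4 mm tall at the rim of the dial plate, lying radially. This point is 48 mm from the shaft's axis, at the bar's top.
- shaft (a joint): Angle (rad) of the shaft with hub and pointer, about the vertical axis: 0 when the pointer points at the mark, growing counter-clockwise seen from above. Stops at -0.6 and 2.2; it starts between 0.5 and 1.5. It turns stiffly (about 0.06 N m) and stays where it is left.
- shaft_top (a point): Top centre of the vertical steel D-shaft, 152 mm above the bench. Shaft 16 mm in diameter, with one flat along its whole length on the pointer's side, 5 mm from the axis: fingers closed squarely across the flat stop at 13 mm, elsewhere at up to 16 mm. The top 3 mm are chamfered. +x is square to the flat, outwards, the way the pointer points.
- flat (a point): The flat face of the shaft, 12.5 mm wide and 39 mm high. Origin: middle of the face, 5 mm from the shaft's axis, 129.5 mm above the bench; +x points out of the face, as the pointer does.
- seat (a point): Centre of the top of the hub (a dark disc, 28 mm across) at the shaft's foot, 110 mm above the bench and 42 mm below the shaft's top: the collar's underside comes to rest here. It turns with the shaft, +x towards the pointer.
- pointer_tip (a point): Tip of the pointer, a thin dark arm 46 mm long from the axis, 4 mm thick, its top 2 mm below the hub's top; it turns with the shaft, under the seated collar.
- collar: Round aluminium shaft collar, 44 mm across, 28 mm high, about 0.1 kg, flat on the bench; a dark 8 mm set screw sticks 6 mm out of its side at half height. Its through bore is D-shaped, 18.8 mm, with a flat side 6.4 mm from the axis on the screw's side: it goes on only with the screw pointing as the pointer does, within 0.2 rad. Origin: centre of the underside; +x points to the screw.
- spacer: Bystander: plain aluminium ring, 44 mm outer diameter, 20 mm high, round hole, no screw. Origin: centre of the underside. It and the collar may change places.
- relay: Bystander: white block 28 x 22 x 18 mm. Origin: centre of the underside.
- board: Bystander: green circuit board 100 x 75 mm, 18 mm high with its parts. Origin: centre of the underside.
- driver: Bystander: screwdriver, 170 mm long, black handle, lying on the bench along its own x.
- phone: Bystander: black phone 145 x 72 x 10 mm. Origin: centre of the underside.
- tin: Bystander: steel tin, 60 mm across, 85 mm high, upright. Origin: centre of the underside.
Not all that is in view belongs to the job. Several things have the shape of the variac; the one meant has the colours described above. Leave any blue look-alike of the collar alone.

How it is judged:
By the outcome, as a careful person would: the job done as asked, in the order asked, and still so for the second after the job is handed in, while the arm keeps its last pose, push and grip.
It also fails if it takes over 58 s, if anything falls off the work surface, if the arm or the gripper's body presses on something with over 40 N, if the wrist force passes 120 N, or if a joint passes its speed limit or range.

ROBOT

A 6-joint arm with a two-finger parallel gripper is mounted at the origin on the work surface. World frame = base frame: x ahead of the robot, y to its left, z up, the work surface at z = 0. Lengths are in m, angles in rad, forces in N, time in s.
With the tool pointing down it reaches from about 0.275 to 0.725 m from the base axis. Payload 5.6 kg.
Tool frame: the origin (TCP) lies on the centre line of the jaws, within the pads' length; the fingertips stand 8 mm ahead of it and the grasp point (between the pads) lies 11 mm behind it; z points along the fingers, y is the line along which they close (so a half turn about z gives the same grasp; the last joint's range is limited). The gripper opens to 85 mm and grips with 20 to 120 N. Pads are 22 mm wide; open, the fingers measure 114 mm over their backs; the gripper's body (76 mm by 85 mm) begins 54 mm behind the grasp point. The pads swing forward as they close: fully open they stand 13 mm farther back than shut.
Start: joints at [1.45, 0.255, 0.108, 0, -1.424, -0.285], TCP at [0.217, 0.505, 0.239] pointing down, gripper open.
Joint ranges: [-2.95, 2.95], [-1.21, 1.97], [-1.09, 1.5], [-2.87, 1.71], [-2.94, -0.07], [-3.05, 3.05]. Speed limits (rad/s): [2.57, 2.57, 3.14, 3.14, 3.14, 3.14].

INTERFACE

Orientations are given as a rotation vector (axis times angle).
In Python, from cell import * gives the robot as it stands. The module is installed in compiled form; this text tells all that it offers. Calls block until the motion is done:
- goto(position, orientation): joint-space move of the TCP to a pose.
- movel(position, feed=0.15, rotation=None): straight line of the TCP; rotation=None keeps the orientation; feed is the mean speed in m/s.
- set_joints(angles): joint-space move.
- open_gripper() and grab(effort=None): open the fingers fully, or close them until they stop; effort is the grip in N (None keeps the last).
- pause(seconds).
- inverse_kinematics(position, orientation): joint angles nearest the present ones, or None.
- snapshot(name): name is "scene" or "side" or "wrist"; returns a dict with "img" (420x560x3 uint8, red, green, blue), "depth" (420x560 float32, m along the optical axis (not along the pixel's ray), 0 where there is no reading), "camera_matrix" (3x3 intrinsics, pixels), "cam_to_world" (4x4, takes a point from camera to world coordinates). Camera axes: x right, y down, z forward; pixel columns grow to the right and rows downward; lengths in m; the calibration is good to about 2 mm. A picture is of the moment at which its call begins.
A pose or a line that the arm cannot do raises Unreachable and nothing moves.
- finish_job(): hands the job in; it is judged then, once.
Readings, each from a call of its own:
- read_t(): time.
- read_joint_pos(): joint angles.
- read_qd(): joint speeds.
- read_joint_torque(): joint torques, N m.
- read_position(): TCP position.
- read_orientation(): TCP orientation.
- read_force(): force on the tool from outside, world axes, zero at the start.
- read_ft_torque(): the same for the moment, N m.
- read_width(): finger opening in m.
- read_grip_force(): force on a finger pad.
Only numpy, scipy, OpenCV 4.12 (cv2) and the standard library are available. Lean on these libraries where they do the work, as an engineer would, in place of code of your own. Each camera call takes 0.05 s, during which the arm holds its last target. There are 200 camera calls.

## Working session

There is one attempt and no reset: what is moved stays moved. The work goes in short steps, each a Python script; the robot and the scene stay as the last script left them, time stands still between calls to the robot, and variables do not carry over. Pictures are saved under pics/ and viewed, at most 10 in all, crops included, and the job is handed in when it is done.

```bash
mkdir -p pics; python3 - <<'E'
from cell import *
import cv2,numpy as np,pickle
d={n:snapshot(n) for n in("scene","side","wrist")}
pickle.dump(d,open("s0.pkl","wb"))
for n in("scene","side"): cv2.imwrite(f"pics/{n}0.png",d[n]["img"][:,:,::-1])
for n in d: print(n,d[n]["camera_matrix"].round(1).tolist(),d[n]["cam_to_world"].round(3).tolist())
print(read_t(),read_position(),read_orientation(),read_width())
E
```

```text
scene [[531.9, 0.0, 271.6], [0.0, 531.9, 205.4], [0.0, 0.0, 1.0]] [[0.056, 0.52, -0.852, 1.541], [0.998, -0.025, 0.051, -0.053], [0.005, -0.854, -0.52, 0.741], [0.0, 0.0, 0.0, 1.0]]
side [[385.2, 0.0, 275.8], [0.0, 385.2, 210.9], [0.0, 0.0, 1.0]] [[0.972, -0.144, 0.184, 0.356], [-0.234, -0.56, 0.795, -0.804], [-0.012, -0.816, -0.578, 0.725], [0.0, 0.0, 0.0, 1.0]]
wrist [[298.8, 0.0, 279.8], [0.0, 298.8, 207.0], [0.0, 0.0, 1.0]] [[-0.394, -0.882, -0.257, 0.284], [-0.919, 0.379, 0.109, 0.476], [0.001, 0.279, -0.96, 0.373], [0.0, 0.0, 0.0, 1.0]]
0.15 [0.2169312  0.50502157 0.23861131] [ 3.07570963e+00 -6.32883600e-01 -3.40258515e-04] 0.08569872433359557
```

View pics/scene0.png

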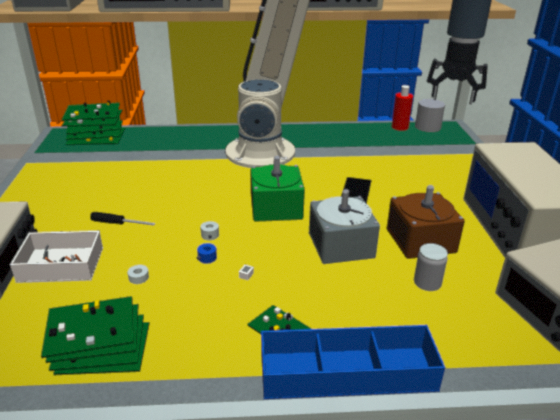

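View pics/side0.png

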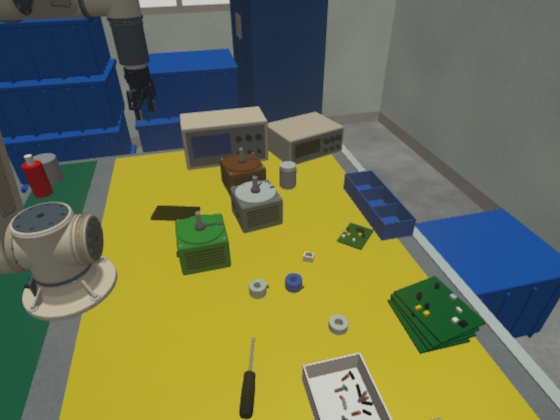

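The scene view shows three variac shapes: green (277,190), grey (344,228) and brown (424,222). Grey with the aluminium dial fits the description. The ring candidates are (210,230), taller and apparently with a screw; (138,273), flatter, so the spacer; and (207,253), the blue decoy. I'll confirm with enlarged crops and get rough positions.

```bash
cat > h.py <<'E'
import numpy as np,cv2,pickle
def cast(s,uv,z):
    K=s["camera_matrix"];T=s["cam_to_world"]
    r=T[:3,:3]@np.linalg.inv(K)@np.array([uv[0],uv[1],1.]);o=T[:3,3]
    return o+r*(z-o[2])/r[2]
def proj(s,p):
    T=s["cam_to_world"];c=T[:3,:3].T@(np.asarray(p)-T[:3,3]);q=s["camera_matrix"]@c;return q[:2]/q[2]
E
python3 - <<'E'
from h import *
d=pickle.load(open("s0.pkl","rb"))
a=d["scene"]["img"][170:290,120:400];b=d["side"]["img"][170:340,220:360]
a=cv2.resize(a,None,fx=2.8,fy=2.8,interpolation=3)[:336,:784]
b=cv2.resize(b,None,fx=4,fy=4,interpolation=3)
cv2.imwrite("pics/c1.png",a[:,:,::-1])
for n,l in {"scene":[("ring1",(210,225),.028),("blue",(207,248),.028),("ring2",(138,270),.02),("shafttop",(346,192),.152),("tin",(432,250),.085)],"side":[("ring1",(258,285),.028),("blue",(293,280),.028),("ring2",(338,321),.02),("shafttop",(256,178),.152),("tin",(288,167),.085)]}.items():
  for k,uv,z in l: print(n,k,cast(d[n],uv,z).round(3))
E
```

```text
scene ring1 [ 0.456 -0.138  0.028]
scene blue [ 0.551 -0.14   0.028]
scene ring2 [ 0.614 -0.287  0.02 ]
scene shafttop [0.526 0.173 0.152]
scene tin [0.66  0.336 0.085]
side ring1 [ 0.462 -0.143  0.028]
side blue [ 0.55  -0.147  0.028]
side ring2 [ 0.616 -0.287  0.02 ]
side shafttop [0.521 0.159 0.152]
side tin [0.661 0.317 0.085]
```

View pics/c1.png

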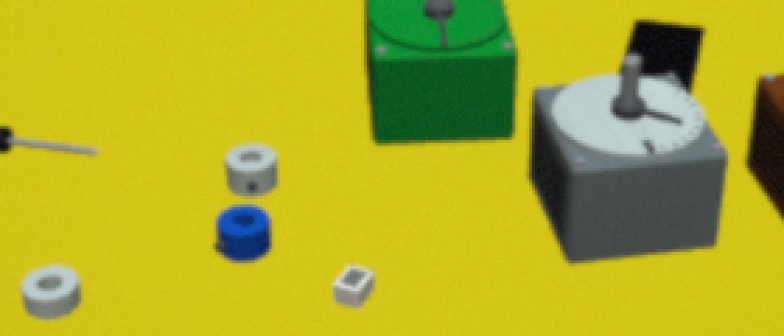

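The crop confirms it. The grey ring at crop (250,170) has the dark screw on its near side, so it is the collar. The ring at (50,290) is plain (spacer), and the one at (243,232) is blue. The grey box at (630,150) has the aluminium dial, with its dark mark at (650,146) and its pointer going right to (680,122). Next is a close look with the wrist camera.

```bash
cat >> h.py <<'E'
from scipy.spatial.transform import Rotation as Ro
def down(psi): return (Ro.from_euler('z',psi)*Ro.from_euler('x',np.pi)).as_rotvec()
E
python3 - <<'E'
from cell import *
from h import *
goto([0.50,0.165,0.30],down(0.))
s=snapshot("wrist");pickle.dump(s,open("w1.pkl","wb"))
goto([0.44,-0.14,0.26],down(0.))
s2=snapshot("wrist");pickle.dump(s2,open("w2.pkl","wb"))
cv2.imwrite("pics/w1.png",s["img"][:,:,::-1])
cv2.imwrite("pics/w2.png",s2["img"][:,:,::-1])
print(read_t(),read_joint_pos().round(2),proj(s,[.524,.166,.11]),proj(s2,[.459,-.14,.028]))
E
```

```text
3.0833 [ 0.03  0.07 -0.06 -0.   -1.44  1.54] [278.51254997 166.18298758] [279.56969965 165.95399804]
```

View pics/w1.png

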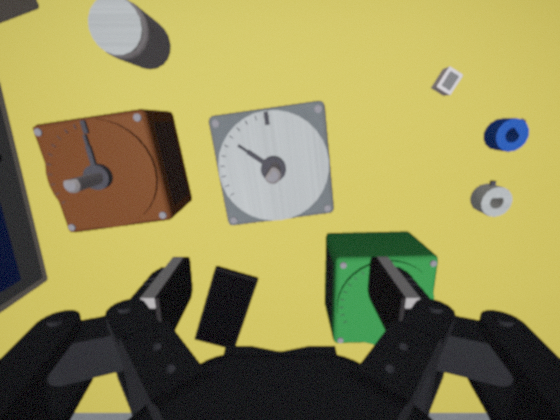

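View pics/w2.png

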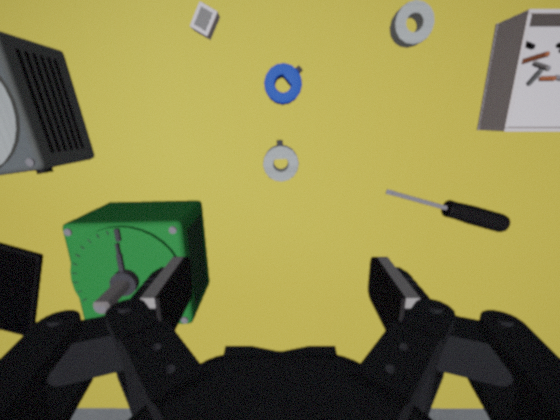

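w1 shows the grey variac's dial centred near (274,165), the mark at (267,118), the pointer tip at (239,147) and the shaft top at (273,175). w2 shows the collar at (281,163) with its screw at (280,143), pointing about +x. Image up is world +x. Now to measure these.

```bash
cat >> h.py <<'E'
def comps(m,amin=8):
    n,l,st,c=cv2.connectedComponentsWithStats(m.astype(np.uint8));return [(st[i,4],c[i],l==i) for i in range(1,n) if st[i,4]>=amin]
def dial(s,c0):
    """axis xy, mark angle, pointer angle from a wrist picture; c0: rough axis xy"""
    I=s["img"].astype(int);H,W=I.shape[:2];v,u=np.mgrid[:H,:W]
    K=s["camera_matrix"];T=s["cam_to_world"]
    r=np.stack([u,v,np.ones_like(u)],-1)@(T[:3,:3]@np.linalg.inv(K)).T
    P=lambda z:(T[:3,3]+r*((z-T[2,3])/r[...,2])[...,None])[...,:2]
    p=P(.100);g=I.mean(2);sat=I.max(2)-I.min(2)
    m=(g>150)&(sat<40)&(np.hypot(*(np.moveaxis(p,-1,0)-np.array(c0)[:,None,None]))<.085)
    m=max(comps(m),key=lambda a:a[0])[2]
    h=cv2.convexHull(np.argwhere(m)[:,::-1].astype(np.int32))[:,0]
    q=p[h[:,1],h[:,0]]
    A=np.c_[2*q,np.ones(len(q))];x=np.linalg.lstsq(A,(q**2).sum(1),rcond=None)[0]
    c=x[:2];R=np.sqrt(x[2]+c@c)
    res=[c,R]
    for z,lo,hi in((.104,.050,.060),(.107,.022,.045)):
        d=P(z)-c;rho=np.hypot(d[...,0],d[...,1])
        w=np.where((rho>lo)&(rho<hi),np.clip(120-g,0,None),0)*(g<100)
        b=max(comps(w>0,4),key=lambda a:a[0])[2]
        dd=(d[b]*w[b][:,None]).sum(0);res+=[np.arctan2(dd[1],dd[0]),b.sum()]
    return res
E
python3 - <<'E'
from h import *
s=pickle.load(open("w1.pkl","rb"));print(dial(s,(.524,.166)))
sh=s["img"][150:190,250:300].mean(2);
s=pickle.load(open("w2.pkl","rb"));I=s["img"].astype(int)
m=((I.max(2)-I.min(2))<45)&(I.mean(2)>100);w=np.zeros_like(m);w[140:190,255:310]=1
b=max(comps(m&w),key=lambda a:a[0])[2]
h=cv2.convexHull(np.argwhere(b)[:,::-1].astype(np.int32))[:,0]
print("ring rect",cv2.boundingRect(h))
q=np.array([cast(s,x,.028)[:2] for x in h]);x=np.linalg.lstsq(np.c_[2*q,np.ones(len(q))],(q**2).sum(1),rcond=None)[0];c=x[:2];print("collar",c,np.sqrt(x[2]+c@c))
k=(I.mean(2)<90)&w;k[155:]=0
for a,cc,_ in comps(k,3):
    p=cast(s,cc,.014);print("screw",a,cc,p,np.arctan2(*(p[:2]-c)[::-1]))
E
```

```text
[array([0.52084651, 0.17210856]), np.float64(0.06249749605215544), np.float64(0.13088882723259523), np.int64(17), np.float64(0.9686291705612444), np.int64(21)]
ring rect (263, 144, 36, 38)
collar [ 0.46245505 -0.14090559] 0.021858386409647792
screw 16 [279.5 142.5] [ 0.48629066 -0.13986139  0.014     ] 0.043780194767426964
```

```bash
python3 - <<'E'
from cell import *
from h import *
c=np.array([.5208,.1721]);a=.969
u=np.array([np.cos(a),np.sin(a)])
p=np.r_[c-.0015*u,.124]
goto(p+[0,0,.10],down(a-np.pi/2)); print(read_joint_pos().round(2),read_t())
movel(p,0.12); print(read_force().round(1))
grab(40); pause(.3)
print(read_width(),read_grip_force(),read_force().round(1),read_ft_torque().round(2),read_position().round(4),p,read_t())
E
```

```text
[ 0.6   0.25  0.07  0.   -1.39  0.37] 4.3083
[-0.3 -0.4 -0.5]
0.012307378255591778 39.41970379266422 [-1.1  0.4  2. ] [0.23 0.25 0.04] [0.52   0.171  0.1242] [0.51995081 0.17086352 0.124     ] 6.25
```

```bash
python3 - <<'E'
from cell import *
from h import *
c=np.array([.5208,.1721])
for a in np.linspace(.969,.131,9)[1:]:
    p=np.r_[c-.0015*np.array([np.cos(a),np.sin(a)]),.124]
    goto(p,down(a-np.pi/2))
pause(.2)
print(read_width(),read_grip_force(),read_force().round(1),read_ft_torque().round(2),read_position().round(4),p,read_t())
s=snapshot("wrist");pickle.dump(s,open("w3.pkl","wb"));cv2.imwrite("pics/w3.png",s["img"][:,:,::-1])
E
```

```text
0.012379743216741259 39.68061662666514 [-6.  -2.6  7.4] [-0.58  2.04 -0.01] [0.5184 0.1713 0.1242] [0.51931285 0.17190406 0.124     ] 8.45
```

View pics/w3.png

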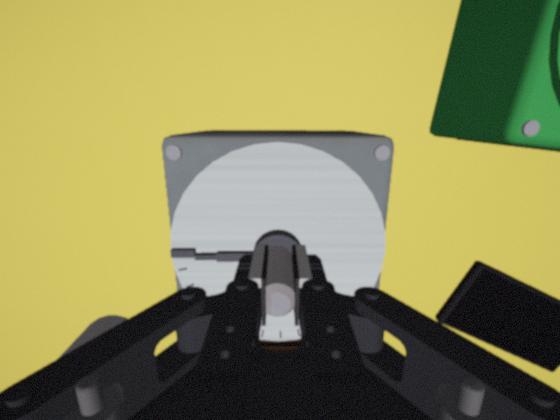

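The shaft is held and the pointer (row ~256, columns 195–255) runs left to the mark (columns 172–195, row ~253). I'll measure the residual.

```bash
cat >> h.py <<'E'
def lineang(s,c,box_m,box_p):
    I=s["img"].astype(float).mean(2);out=[]
    for (r0,r1,c0,c1),z in((box_m,.104),(box_p,.108)):
        w=np.clip(110-I[r0:r1,c0:c1],0,None);v,u=np.mgrid[r0:r1,c0:c1]
        e=np.array([(w*u).sum(),(w*v).sum()])/w.sum();p=cast(s,e,z)[:2]-c
        out.append((e.round(1),np.hypot(*p).round(4),np.arctan2(p[1],p[0]).round(4)))
    return out
E
python3 - <<'E'
from h import *
s=pickle.load(open("w3.pkl","rb"))
for c in([.5208,.1721],[.520,.1725]): print(lineang(s,c,(243,262,168,190),(247,266,205,238)))
print(s["img"][244:266:1,[178,200,215,232]].mean(2).astype(int).T.tolist())
E
```

```text
[(array([180.6, 251.6]), np.float64(0.0546), np.float64(0.1109)), (array([221.6, 254.8]), np.float64(0.0307), np.float64(0.0931))]
[(array([180.6, 251.6]), np.float64(0.0554), np.float64(0.1022)), (array([221.6, 254.8]), np.float64(0.0315), np.float64(0.0781))]
[[185, 188, 181, 156, 106, 68, 69, 89, 92, 91, 84, 94, 101, 134, 166, 184, 187, 190, 191, 192, 191, 192], [189, 190, 188, 190, 191, 194, 195, 186, 158, 100, 60, 71, 82, 89, 95, 117, 158, 184, 192, 191, 193, 193], [188, 187, 188, 191, 192, 194, 191, 174, 137, 90, 63, 78, 89, 90, 93, 121, 158, 182, 189, 194, 193, 193], [188, 189, 189, 191, 191, 189, 160, 104, 60, 74, 88, 95, 92, 93, 92, 94, 107, 142, 172, 188, 192, 193]]
```

```bash
python3 - <<'E'
from cell import *
from h import *
open_gripper(); p=read_position(); movel([p[0],p[1],.22],0.2)
goto([.472,.172,.26],down(0.)); pause(.2)
s=snapshot("wrist");pickle.dump(s,open("w4.pkl","wb"))
print(read_t(),dial(s,(.52,.172)))
u=proj(s,[.545,.176,.105]).astype(int);print(u,proj(s,[.52,.1725,.1]),proj(s,[.575,.179,.104]))
cv2.imwrite("pics/w4.png",cv2.resize(s["img"][u[1]-60:u[1]+90,u[0]-100:u[0]+100],None,fx=4,fy=4,interpolation=2)[:,:,::-1])
E
```

```text
11.3333 [array([0.52082553, 0.17206631]), np.float64(0.06264119901182659), np.float64(0.13517344378075988), np.int64(20), np.float64(0.1379035129344423), np.int64(18)]
[274 119] [278.07428584 146.31294655] [270.77429476  84.88694122]
```

View pics/w4.png

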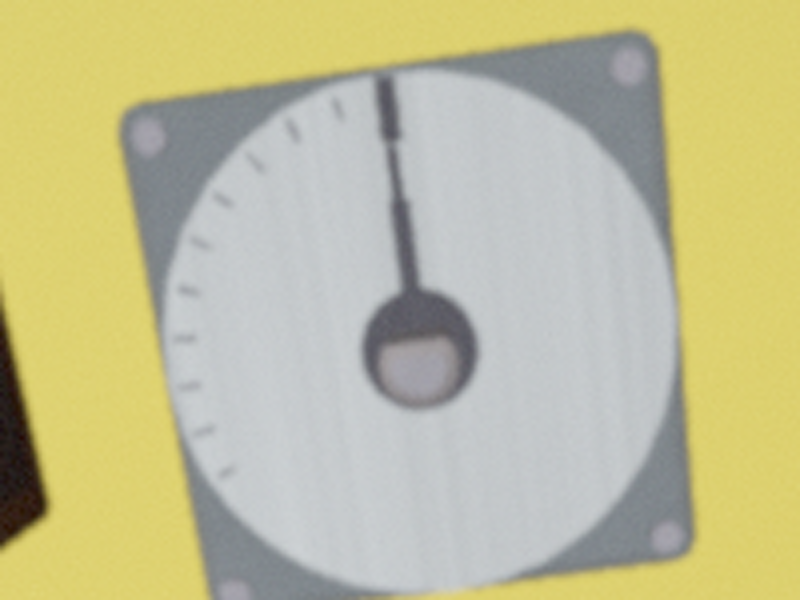

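The dial crop shows the pointer (400,240) in line with the mark (387,107), measured at 0.138 against 0.135 rad. Now for the collar.

```bash
python3 - <<'E'
from cell import *
from h import *
q=np.array([.4625,-.1409,.012])
goto(q+[0,0,.10],down(.044)); movel(q,0.12); grab(60); pause(.3)
print(read_width(),read_grip_force(),read_force().round(1),read_position().round(4),read_t())
movel(q+[0,0,.19],0.25)
print(read_width(),read_force().round(1))
goto([.5208,.1725,.205],down(.136)); pause(.2)
print(read_force().round(1),read_position().round(4),read_joint_pos().round(2),read_t())
d={n:snapshot(n) for n in("scene","side")};pickle.dump(d,open("s5.pkl","wb"))
a=[]
for n in d:
    u=proj(d[n],[.52,.172,.15]).astype(int);a.append(cv2.resize(d[n]["img"][u[1]-50:u[1]+50,u[0]-50:u[0]+50],None,fx=4,fy=4,interpolation=2))
cv2.imwrite("pics/s5.png",np.hstack(a)[:,:,::-1])
E
```

```text
0.04236092660270126 60.22678166627884 [-1.3  0.6  5.6] [ 0.463  -0.141   0.0129] 14.4083
0.042671259219152116 [-1.5 -1.2 -0.7]
[-0.7  0.1 -0.7] [0.521  0.1714 0.2052] [ 0.6   0.26  0.03  0.   -1.34  1.1 ] 16.7333
```

View pics/s5.png

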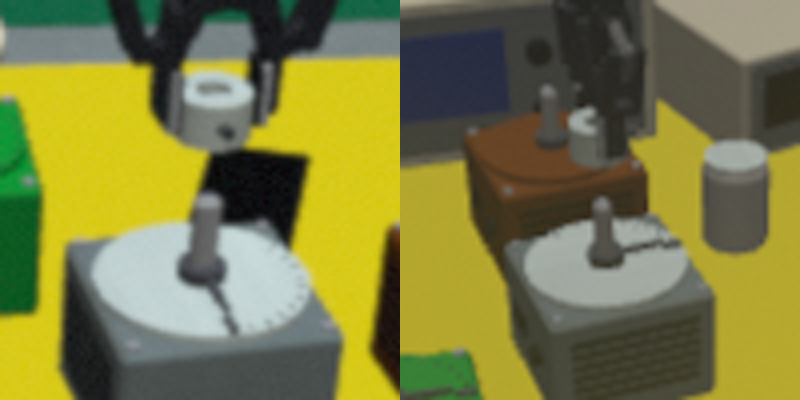

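The collar hangs over the shaft with its screw on the same side as the pointer: scene crop screw (228,131), collar (213,110), shaft top (207,195). I'll do a guarded descent.

```bash
cat > d.py <<'E'
from cell import *
from h import *
def descend(cmd,zend,step,fmax,feed=.03):
    while cmd[2]>zend+1e-6:
        cmd[2]=max(zend,cmd[2]-step); movel(cmd,feed)
        f=read_force(); p=read_position()
        print(cmd.round(4),p.round(4),f.round(1),read_ft_torque().round(2),round(read_width(),4),round(read_t(),2))
        if -f[2]>fmax or f[2]>fmax: return False
    return True
E
python3 - <<'E'
from d import *
t=np.array([.5208,.1725])
cmd=np.array([*t,.172]);movel(cmd,.1);pause(.2);p=read_position();print(p.round(4))
cmd[:2]+=t-p[:2];movel(cmd,.02);pause(.2);print(read_position().round(4))
descend(cmd,.140,.004,12)
E
```

```text
[0.5212 0.1727 0.1728]
[0.5204 0.1723 0.172 ]
[0.5204 0.1723 0.168 ] [0.5201 0.1722 0.1676] [ 0.3 -0.3 -0.4] [ 0.01 -0.03  0.01] 0.0426 18.25
[0.5204 0.1723 0.164 ] [0.5202 0.1722 0.1637] [ 0.6  0.2 -1.1] [ 0.01 -0.05 -0.01] 0.0425 18.53
[0.5204 0.1723 0.16  ] [0.5206 0.1723 0.1599] [ 1.2 -0.1 -1.8] [ 0.08 -0.52  0.05] 0.0424 18.82
[0.5204 0.1723 0.156 ] [0.5206 0.1724 0.1559] [ 2.2  0.5 -1.3] [ 0.14 -0.79 -0.01] 0.0422 19.1
[0.5204 0.1723 0.152 ] [0.5206 0.1724 0.1518] [ 3.7  0.8 -2.1] [ 0.13 -1.17  0.01] 0.0424 19.38
[0.5204 0.1723 0.148 ] [0.5206 0.1724 0.1478] [ 3.7  0.9 -2.9] [ 0.23 -1.49  0.01] 0.0425 19.67
[0.5204 0.1723 0.144 ] [0.5206 0.1724 0.1438] [ 5.5  0.9 -4.5] [ 0.23 -1.81 -0.04] 0.0426 19.95
[0.5204 0.1723 0.14  ] [0.5206 0.1724 0.1398] [ 5.7 -0.3 -2.8] [ 0.27 -1.87 -0.02] 0.0426 20.23
```

```bash
python3 - <<'E'
from d import *
cmd=np.array([.5212,.1723,.140]);movel(cmd,.02)
descend(cmd,.118,.002,12)
E
```

```text
[0.5212 0.1723 0.138 ] [0.5207 0.1721 0.1376] [ 1.4  1.1 -1.6] [ 0.11 -0.4   0.01] 0.0422 20.73
[0.5212 0.1723 0.136 ] [0.5208 0.1721 0.1357] [ 0.5  1.2 -1.2] [ 0.01 -0.06  0.01] 0.0426 20.98
[0.5212 0.1723 0.134 ] [0.521  0.1722 0.1337] [ 0.4  0.5 -0.4] [-0.01 -0.01  0.02] 0.0422 21.23
[0.5212 0.1723 0.132 ] [0.5211 0.1722 0.1318] [-0.4 -0.7 -0.9] [-0.02 -0.03  0.02] 0.0423 21.48
[0.5212 0.1723 0.13  ] [0.5211 0.1722 0.1298] [ 0.   0.4 -0.9] [ 0.02 -0.02 -0.  ] 0.0425 21.73
[0.5212 0.1723 0.128 ] [0.5211 0.1722 0.1278] [ 0.  -0.5 -1.4] [-0.01  0.02 -0.04] 0.0424 21.98
[0.5212 0.1723 0.126 ] [0.5211 0.1722 0.1258] [ 0.5  0.2 -0.8] [-0.   -0.03  0.04] 0.0429 22.23
[0.5212 0.1723 0.124 ] [0.5211 0.1722 0.1238] [ 0.  -0.5 -1. ] [ 0.01 -0.02  0.01] 0.0423 22.48
[0.5212 0.1723 0.122 ] [0.5216 0.1724 0.1229] [-2.3 -0.2  5. ] [-0.11  0.65  0.04] 0.0426 22.73
[0.5212 0.1723 0.12  ] [0.5217 0.1724 0.1228] [-7.8 -0.7 16. ] [-0.26  2.59  0.04] 0.0425 22.98
```

It is seated at the predicted height and pressed with about 16 N. Last, check the pointer and the hold.

```bash
python3 - <<'E'
from d import *
pause(.5);print(read_force().round(1),read_position().round(4),read_width(),read_grip_force(),read_t())
s=snapshot("wrist");d=snapshot("scene");e=snapshot("side");pickle.dump((s,d,e),open("s6.pkl","wb"))
u=proj(d,[.53,.172,.11]).astype(int);v=proj(e,[.54,.172,.12]).astype(int);w=proj(s,[.56,.178,.105]).astype(int)
print(w)
f=lambda I,u,h:cv2.resize(I[max(0,u[1]-h):u[1]+h,max(0,u[0]-h):u[0]+h],(390,390),interpolation=2)
cv2.imwrite("pics/s6.png",np.hstack([f(d["img"],u,45),f(s["img"],w,70)])[:,:,::-1])
E
```

```text
[-7.3 -0.9 16.5] [0.5217 0.1724 0.1228] 0.042584601798765484 62.92398691177368 23.4833
[276 187]
```

View pics/s6.png

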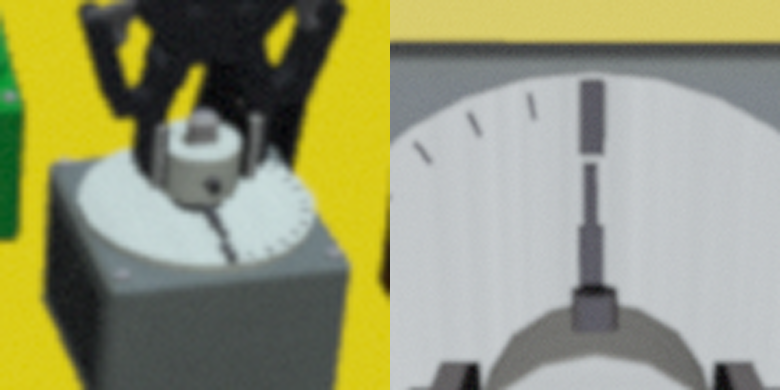

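The collar sits on the hub with the shaft through it. Screw (595,310), pointer (590,230) and mark (592,115) are all in line, and grip and push are steady.

```bash
python3 -c "
from cell import *
print(finish_job(),read_t())"
```

```text
the job is handed in; nothing more can be done
the job is handed in; nothing more can be done
```

I handed the job in: the pointer is on the mark, and the collar is seated on the hub with its screw over the flat, still gripped (63 N) and pressed down (16 N), about 24 s in.

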